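Square up and lock the microscope camera

ROBOT

A 6-joint arm with a two-finger parallel gripper is mounted at the origin on the work surface. World frame = base frame: x ahead of the robot, y to its left, z up, the work surface at z = 0. Lengths are in m, angles in rad, forces in N, time in s.
With the tool pointing down it reaches from about 0.35 to 1 m from the base axis. Payload 7.1 kg.
Tool frame: the origin (TCP) lies at the very end of the fingers, on their centre line; the grasp point (between the pads) lies robot.hold_point_z behind it (robot.hold_point_z is the distance from the TCP to the grasp point, in m); z points along the fingers, y is the line along which they close (so a half turn about z gives the same grasp; the last joint's range is limited). The gripper opens to 85 mm and grips with 20 to 120 N. Pads are 22 mm wide; open, the fingers measure 114 mm over their backs; the gripper's body (76 mm by 85 mm) begins 54 mm behind the grasp point. The pads swing forward as they close: fully open they stand 13 mm farther back than shut.
Start: joints at [1.312, 0.423, 1.63, -0, 1.089, -0.019], TCP at [0.148, 0.607, 0.203] pointing down, gripper open.
Joint ranges: [-3, 3], [-0.9, 2.11], [0.09, 2.58], [-1.31, 4.45], [0.11, 2.69], [-2.54, 2.54]. Speed limits (rad/s): [2.39, 2.39, 3.01, 3.14, 3.14, 3.14].

INTERFACE

Orientations are given as a unit quaternion [w, x, y, z].
In Python, from rig import robot, cams gives the robot as it stands. The module is installed in compiled form; this text tells all that it offers.
- The arm moves only by the tool step_arm, never from a script. Its argument "rows" is a list of rows, each an object of numbers: "rx", "ry", "rz": the turn, a rotation vector about the tool's x, y, z in rad; "tx", "ty", "tz": the shift along the tool's x, y, z in mm; "grip": the finger opening in mm, from 0 to 85.4. A call has exactly 5 rows; each row shifts and turns the commanded pose from where the row before left it, along the tool's axes as they then stand; what a row does not reach is not made up. A row lasts 1/12 s, in which the tool goes at most 41.7 mm and 7.16 degrees, less where a joint would pass 70% of its speed; a pose out of reach is approached as far as the arm can. A call with a gripper value outside its range is refused whole. The fingers move at their own pace and stop on an object; "newtons" is the grip in N (left out, the last holds). Time passes only in rows, so rows that do not move let the fingers close, or fill a call up. It gives the time, the measured TCP pose, the force, the opening and the grip force at its end, in the units of the state.
- robot.get_state(): the state, without advancing time (a new reading comes with each control period).
- cams.get_image(name): name is "side" or "top"; returns (picture, depth): 420x560x3 uint8, blue, green, red; 420x560 float32, m along the optical axis (not along the pixel's ray), 0 where there is no reading.
- cams.camera_params(name): a dict with "camera_matrix" (3x3 intrinsics, pixels), "R" (3x3) and "t" (3): a world point X has camera coordinates R X + t. Camera axes: x right, y down, z forward; pixel columns grow to the right and rows downward; lengths in m; the calibration is good to about 2 mm. A picture is of the moment at which its call begins. camera_params takes no time and is no camera call.
- robot.finish_job(): hands the job in; it is judged then, once.
The state is a dict: "time_s": time; "joints": joint angles; "dq": joint speeds; "joint_torque": joint torques, N m; "tcp_pos": TCP position; "ee_rot": TCP orientation; "wrist_force": force on the tool from outside, world axes, zero at the start; "torque": the same for the moment, N m; "width": finger opening in m; "finger_force": force on a finger pad.
Only numpy, scipy, OpenCV 4.12 (cv2) and the standard library are available. Lean on these libraries where they do the work, as an engineer would, in place of code of your own. Each camera call takes 0.05 s, during which the arm holds its last target. There are 200 camera calls.

TASK

Get the camera on the stereo microscope ready for imaging: with the lock ring still loose, turn the blue camera until the white line on it faces the white index mark on the black plate below, then swing the ring's orange lever clockwise until it stands centred on the red lock band, neither short of it nor past it, with the camera still square. Also push the light-path rod on the microscope's side fully in, so that the light goes to the camera, and leave the dish and the other small things around the microscope where they are.

Things in the scene. Friction and masses are not known exactly. Their poses are not given: they have to be found in the camera images.
- scope_axis (a point): Point on the vertical optical axis of the white stereo microscope (fixed), 219 mm above the bench, on top of its black index plate (disc, 88 mm across). x points from the eyepieces to the focus column, y to the microscope's left-hand side (lever side), z up. The lock ring and then the camera stand above it on the same axis. White pod below: 108 mm wide (y), top at 213 mm.
- scope_base (a point): Centre of the underside of the microscope's base plate, 30 mm towards the column from the optical axis; base 260 (x) x 200 (y) x 25 mm high. Axes as scope_axis. Over it: twin black eyepieces 65 to 130 mm from the axis on the -x side, up to 260 mm above the bench; steel column 115 mm from the axis on the +x side, 235 mm high, with black focus knobs to both sides at 158 mm.
- camera_grip (a point): Point on the axis in the blue camera, 278 mm above the bench, turning with it. Camera: box 44 x 44 mm in plan, 252 to 294 mm above the bench, on a round flange (51 mm across, 246 to 252 mm). Its own -x side carries a white line that also runs over the top from the centre to that side; its +x side has a black socket. Pinch its finned sides (own +y, -y) from above and turn.
- camera (a joint): Turn of the camera about the vertical axis (rad), positive anticlockwise seen from above; 0 = its white line faces the white index mark. Starts 0.3 to 0.8, turns stiffly (0.1 N m) and stays where it is left; stops at -1 and 1. Free to turn while the ring is below about 0.75; beyond that the ring clamps it, and on the lock mark it holds about 1 N m.
- camera_mark (a point): Centre of the white index mark, a radial line 11 x 3 mm on the index plate, 38 mm from the axis towards the eyepieces (-x of scope_axis), 219 mm above the bench.
- ring (a joint): Turn of the lock ring about the vertical axis (rad), growing clockwise seen from above (tightening); 0 = lever on the green open band, 1.05 = lever on the centre of the red lock band, end stop at 1.35. It starts at 0 to 0.3, turns stiffly (0.22 N m, about 4 N at the pin) and stays where it is left.
- lever_pin (a point): On the upright orange pin at the end of the ring's lever, 262 mm above the bench, 64 mm from the axis; this point's x axis points outwards along the lever. The pin is 12 mm in diameter and stands clear from 241 to 276 mm above the bench; below it the flat steel lever, 10 mm wide, runs to the knurled ring (61 mm across, 228 to 242 mm high).
- open_mark (a point): Centre of the green open band on the index plate, 38 mm from the axis, 100 degrees anticlockwise (from above) from the microscope's +x; 18 mm wide along the arc.
- lock_mark (a point): Centre of the red lock band on the index plate, 38 mm from the axis, 40 degrees anticlockwise (from above) from the microscope's +x; 18 mm wide along the arc, so that about 4 mm of red shows on either side of the lever when it is centred.
- rod_end (a point): Centre of the outer end face of the light-path rod's black knob, on the microscope's right-hand side (-y), 190 mm above the bench, 12 mm towards the column from the axis. Knob 16 mm in diameter, 14 mm long, on a 6 mm rod; pushed in along the microscope's +y. The end face is 90 mm from the axis when out, 76 mm when fully in.
- rod (a joint): Inward travel of the light-path rod (m): 0 = pulled out (eyepieces), 0.014 = fully in against its stop (camera). It starts at 0 to 0.003, needs about 3 N, and stays where it is left.
- dish: Clear open dish with small stones in it, 60 mm diameter, 14 mm high, on the microscope's base under the objective. Origin: centre of its underside. Leave it alone.
- dropper: Amber dropper bottle, 35 mm diameter, 92 mm high, standing to the left of the microscope. Origin: centre of its underside. Leave it alone.
- eyepiece: Spare black eyepiece, 38 mm diameter, 56 mm high, standing to the left of the microscope, nearer the column than the dropper bottle. Origin: centre of its underside. Leave it alone.
- slidebox: Blue slide box, 100 x 80 x 34 mm, lying to the right of the microscope. Origin: centre of its underside. Leave it alone.

How it is judged:
By the outcome, as a careful person would: the job done as asked, in the order asked, and still so for the second after the job is handed in, with the robot touching nothing.
It also fails if it takes over 53 s, if anything falls off the work surface, if the arm or the gripper's body presses on something with over 40 N, if the wrist force passes 120 N, or if a joint passes its speed limit or range.

## Working session

There is one attempt and no reset: what is moved stays moved. The work goes in short steps, Python scripts to look and compute and a tool call to move; the robot and the scene stay as the last step left them, time stands still between calls to the robot, and variables do not carry over. Pictures are saved under pics/ and viewed, at most 10 in all, crops included, and the job is handed in when it is done.

Besides the shell and the picture viewer there is one more tool, called after "Emit:" by a JSON object that holds its "fn" and its "kwargs", one argument or row to a line. step_arm: Moves the arm, as the interface text tells. Its arguments: {"type":"object","properties":{"rows":{"type":"array","items":{"type":"object","properties":{"rx":{"type":"number"},"ry":{"type":"number"},"rz":{"type":"number"},"tx":{"type":"number"},"ty":{"type":"number"},"tz":{"type":"number"},"grip":{"type":"number"}}}},"newtons":{"type":"number"}},"required":["rows"]}

```bash
mkdir -p pics
cat > h.py <<'E'
from rig import robot, cams
import numpy as np, cv2
def grab(n):
    im,d=cams.get_image(n); return im,d,cams.camera_params(n)
def ray(p,u,v):
    K,R,t=np.array(p["camera_matrix"]),np.array(p["R"]),np.array(p["t"])
    return -R.T@t, R.T@np.linalg.inv(K)@np.array([u,v,1.0])
def onz(p,u,v,z):
    c,d=ray(p,u,v); return c+d*(z-c[2])/d[2]
def proj(p,X):
    q=np.array(p["camera_matrix"])@(np.array(p["R"])@np.asarray(X)+np.array(p["t"])); return q[:2]/q[2]
E
python3 - <<'E'
from h import *
for n in("side","top"):
    im,d,p=grab(n); cv2.imwrite(f"pics/{n}0.png",im); np.savez(f"{n}0.npz",im=im,d=d)
    c,_=ray(p,0,0); print(n,c.round(3),onz(p,280,210,0.25).round(3))
s=robot.get_state(); print({k:np.round(v,3) for k,v in s.items()}, robot.hold_point_z)
E
```

```text
side [0.216 0.711 0.716] [0.486 0.148 0.25 ]
top [0.431 0.028 0.965] [0.532 0.023 0.25 ]
{'time_s': np.float64(0.1), 'joints': array([ 1.312,  0.424,  1.631, -0.   ,  1.089, -0.019]), 'dq': array([ 0.   , -0.002, -0.003,  0.001,  0.001, -0.001]), 'joint_torque': array([-0.0000e+00, -5.5843e+01, -2.8245e+01, -0.0000e+00,  3.0000e-03,
        0.0000e+00]), 'tcp_pos': array([0.148, 0.607, 0.203]), 'ee_rot': array([-0.   ,  0.12 ,  0.993, -0.001]), 'wrist_force': array([-0.95, -0.57, -0.48]), 'torque': array([-0.025,  0.013,  0.01 ]), 'finger_force': np.float64(0.0), 'width': np.float64(0.085)} 0.0187
```

View pics/side0.png

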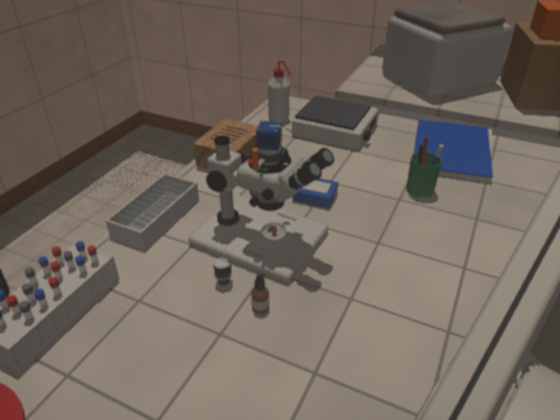

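View pics/top0.png

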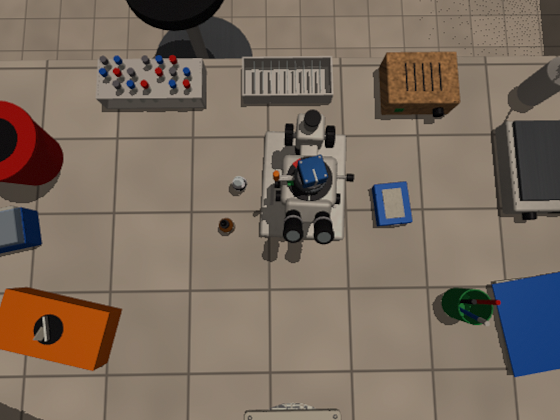

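The side view shows the microscope at about (265,190). In the top view the blue camera is at (312,173), the orange pin at (277,176), the rod knob at (350,178) and the slide box at (392,204). World +x points up in the image.

Run:
```python
from h import *
im=np.load("top0.npz")["im"];p=cams.camera_params("top")
c=im[100:250,230:420]; cv2.imwrite("pics/crop1.png",cv2.resize(c,None,fx=4,fy=4,interpolation=cv2.INTER_CUBIC))
hsv=cv2.cvtColor(im,cv2.COLOR_BGR2HSV)
def blob(lo,hi,box,z,name):
    m=np.zeros(im.shape[:2],np.uint8);x0,y0,x1,y1=box
    m[y0:y1,x0:x1]=cv2.inRange(hsv,lo,hi)[y0:y1,x0:x1]
    cs,_=cv2.findContours(m,0,2)
    for k in sorted(cs,key=cv2.contourArea)[::-1][:2]:
        r=cv2.minAreaRect(k); print(name,cv2.contourArea(k),np.round(r[0],1),np.round(r[1],1),round(r[2],1),onz(p,*r[0],z).round(4))
blob((100,100,50),(125,255,255),(285,140,345,210),0.294,"cam")
blob((5,150,90),(20,255,255),(262,155,292,200),0.276,"pin")
blob((0,150,60),(5,255,255),(285,140,345,210),0.219,"red")
blob((45,100,30),(85,255,255),(275,140,345,210),0.219,"green")
blob((0,0,110),(40,70,255),(255,120,350,250),0.025,"base")
blob((100,100,50),(125,255,255),(365,175,420,235),0.034,"box")
blob((0,0,0),(180,255,50),(340,165,360,190),0.198,"knob")
```

```text
cam 501.5 [312.7 168.8] [25.2 25.2] 73.3 [ 0.5967 -0.0341  0.294 ]
pin 21.5 [275.5 173.5] [5. 5.] 90.0 [0.5936 0.0301 0.276 ]
red 15.0 [295.5 162.4] [4.2 8.9] 20.6 [ 0.6283 -0.0082  0.219 ]
green 16.5 [290. 183.] [4. 6.] 90.0 [0.5882 0.0029 0.219 ]
base 3586.0 [312.5 184.5] [129.  73.] 90.0 [ 0.6248 -0.0574  0.025 ]
base 1008.5 [275.5 163.5] [87. 41.] 90.0 [0.6776 0.0307 0.025 ]
box 1317.0 [392.3 203.5] [42.5 33.5] 82.1 [ 0.575  -0.2442  0.034 ]
knob 31.5 [349.5 177. ] [6. 7.] 90.0 [ 0.6032 -0.1148  0.198 ]
```

View pics/crop1.png

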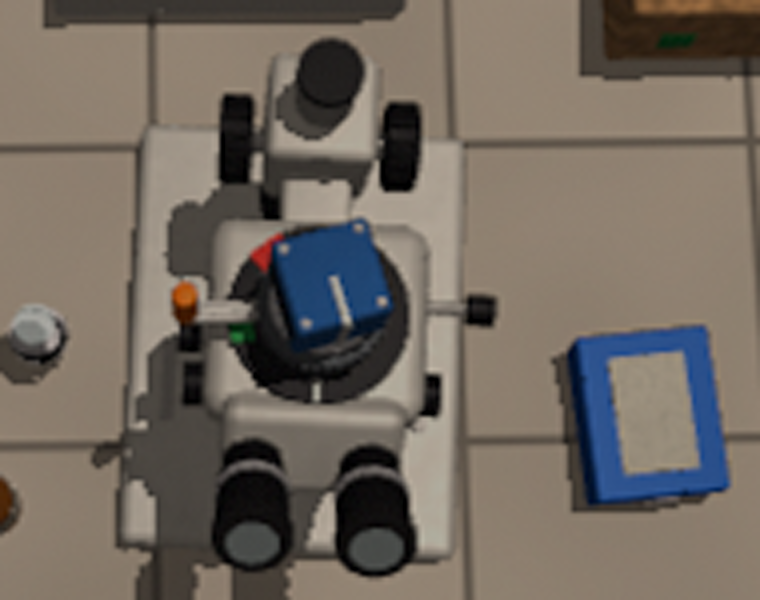

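The crop shows the camera turned about 17° on the image, the white mark at (316,392), the red band at (266,253), the green band at (242,330), the pin at (185,300) and the knob end at (495,310).

Run:
```python
from h import *
p=cams.camera_params("top")
f=lambda u,v,z:onz(p,(u+.5)/4-.5+230,(v+.5)/4-.5+100,z)
A=np.mean([f(u,v,.294) for u,v in((358,228),(283,248),(382,300),(306,323))],0)
print("axis",A)
a=lambda q,r:np.degrees(np.arctan2(q[1]-r[1],q[0]-r[0])).round(1)
print("camyaw",a(f(358,228,.294),f(382,300,.294)),a(f(283,248,.294),f(306,323,.294)),a(f(335,278,.294),f(349,325,.294)))
M=f(317,391,.219);print("mark",M,a(A,M),np.hypot(*(A-M)[:2]))
C=f(330,70,.235);print("col",C,a(C,A),np.hypot(*(A-C)[:2]))
for e in(((462,142),(450,555)),((147,128),(120,545)),): print("base edge",a(f(*e[0],.025),f(*e[1],.025)))
c4=[f(u,v,.025) for u,v in((462,142),(450,555),(147,128),(120,545))];print("basec",np.mean(c4,0))
P=f(185,288,.276);print("pin",P,a(P,A),np.hypot(*(A-P)[:2]))
R=f(266,253,.219);print("red",R,a(R,A)); G=f(242,330,.219);print("green",G,a(G,A))
print("rod",f(495,308,.19),f(480,308,.198))
```

```text
axis [ 0.59772439 -0.03409405  0.294     ]
camyaw 16.5 15.5 14.8
mark [ 0.55998739 -0.03234506  0.219     ] -2.7 0.03777750463619296
col [ 0.71249346 -0.04096682  0.235     ] -3.4 0.1149746667359415
base edge -3.7
base edge -4.1
basec [ 0.62562028 -0.03549416  0.025     ]
pin [0.59694344 0.02940047 0.276     ] 90.7 0.06349932469950696
red [ 0.62739915 -0.00948579  0.219     ] 39.7
green [0.58989347 0.0026682  0.219     ] 102.0
rod [ 0.60565226 -0.12401412  0.19      ] [ 0.6039374 -0.115075   0.198    ]
```

Emit:
{"fn": "step_arm", "kwargs": {
  "rows": [
    {"tz":-40,"rz":-0.104,"grip":60},
    {"tz":-40,"rz":-0.104,"grip":60},
    {"tz":-40,"rz":-0.104,"grip":60},
    {"tz":-40,"rz":-0.104,"grip":60},
    {"tz":-20,"rz":-0.104,"grip":60}
  ],
  "newtons": 40
}}

```text
invalid input at $.rows[0]: expected keys rx, ry, rz, tx, ty, tz, grip
```

```bash
cat >> h.py <<'E'
from scipy.spatial.transform import Rotation as Ro
def rel(X,yawy=None):
    "shift (mm, tool axes) to world TCP goal X, rotation vector to tool down with tool-y at yawy deg (world)"
    s=robot.get_state(); w,x,y,z=s["ee_rot"]; R=Ro.from_quat([x,y,z,w]); M=R.as_matrix()
    print("t",round(float(s["time_s"]),2),"tcp",np.round(s["tcp_pos"],4),"ty deg",np.degrees(np.arctan2(M[1,1],M[0,1])).round(1),"F",np.round(s["wrist_force"],1),"w",round(float(s["width"]),4),"ff",round(float(s["finger_force"]),1),"j",np.round(s["joints"],2))
    if yawy is not None:
        a=np.radians(yawy); ey=np.array([np.cos(a),np.sin(a),0]); ez=np.array([0,0,-1.]); G=np.column_stack([np.cross(ey,ez),ey,ez])
        print("rotvec",(R.inv()*Ro.from_matrix(G)).as_rotvec().round(3))
    print("shift mm",(1000*M.T@(np.asarray(X)-s["tcp_pos"])).round(1))
A=np.array([0.5975,-0.034]); Y=-3.4
def sc(x,y,z,yaw=Y):
    a=np.radians(yaw); return np.array([A[0]+x*np.cos(a)-y*np.sin(a),A[1]+x*np.sin(a)+y*np.cos(a),z])
E
python3 -c "
from h import *
rel([*A,.345],106)"
```

```text
t 0.1 tcp [0.1483 0.6066 0.2026] ty deg 76.3 F [-1.  -0.6 -0.5] w 0.0855 ff 0.0 j [ 1.31  0.42  1.63 -0.    1.09 -0.02]
rotvec [-0.001 -0.    -0.519]
shift mm [-588.5 -515.8 -141.7]
```

Emit:
{"fn": "step_arm", "kwargs": {
  "rows": [
    {"rx":0,"ry":0,"rz":-0.104,"tx":0,"ty":0,"tz":-40,"grip":60},
    {"rx":0,"ry":0,"rz":-0.104,"tx":0,"ty":0,"tz":-40,"grip":60},
    {"rx":0,"ry":0,"rz":-0.104,"tx":0,"ty":0,"tz":-40,"grip":60},
    {"rx":0,"ry":0,"rz":-0.104,"tx":0,"ty":0,"tz":-40,"grip":60},
    {"rx":0,"ry":0,"rz":-0.104,"tx":0,"ty":0,"tz":0,"grip":60}
  ],
  "newtons": 40
}}

```text
time_s: 0.52
tcp_pos: [0.1493, 0.6104, 0.3726]
ee_rot: [0.003, -0.142, 0.99, 0.006]
wrist_force: [-0.8, 0.2, 1.3]
width: 0.0599
finger_force: 0.0
```

```bash
python3 -c "
from h import *
rel([*A,.345],106)"
```

```text
t 0.52 tcp [0.1493 0.6104 0.3726] ty deg 106.4 F [-0.8  0.2  1.3] w 0.0599 ff 0.0 j [ 1.31  0.28  1.44 -0.    1.4  -0.54]
rotvec [0.012 0.007 0.006]
shift mm [-248.5 -744.9   20.8]
```

Emit:
{"fn": "step_arm", "kwargs": {
  "rows": [
    {"rx":0,"ry":0,"rz":0,"tx":-12,"ty":-36,"tz":0,"grip":60},
    {"rx":0,"ry":0,"rz":0,"tx":-12,"ty":-36,"tz":0,"grip":60},
    {"rx":0,"ry":0,"rz":0,"tx":-12,"ty":-36,"tz":0,"grip":60},
    {"rx":0,"ry":0,"rz":0,"tx":-12,"ty":-36,"tz":0,"grip":60},
    {"rx":0,"ry":0,"rz":0,"tx":-12,"ty":-36,"tz":0,"grip":60}
  ]
}}

```text
time_s: 0.93
tcp_pos: [0.2563, 0.449, 0.3629]
ee_rot: [-0.0, -0.14, 0.99, -0.0]
wrist_force: [-0.3, -0.6, -0.1]
width: 0.06
finger_force: 0.0
```

Emit:
{"fn": "step_arm", "kwargs": {
  "rows": [
    {"rx":0,"ry":0,"rz":0,"tx":-12,"ty":-36,"tz":0,"grip":60},
    {"rx":0,"ry":0,"rz":0,"tx":-12,"ty":-36,"tz":0,"grip":60},
    {"rx":0,"ry":0,"rz":0,"tx":-12,"ty":-36,"tz":0,"grip":60},
    {"rx":0,"ry":0,"rz":0,"tx":-12,"ty":-36,"tz":0,"grip":60},
    {"rx":0,"ry":0,"rz":0,"tx":-12,"ty":-36,"tz":0,"grip":60}
  ]
}}

```text
time_s: 1.35
tcp_pos: [0.3637, 0.2925, 0.3632]
ee_rot: [-0.0, -0.14, 0.99, -0.0]
wrist_force: [-0.0, 1.0, 0.2]
width: 0.0603
finger_force: 0.0
```

Emit:
{"fn": "step_arm", "kwargs": {
  "rows": [
    {"rx":0,"ry":0,"rz":0,"tx":-12,"ty":-36,"tz":0,"grip":60},
    {"rx":0,"ry":0,"rz":0,"tx":-12,"ty":-36,"tz":0,"grip":60},
    {"rx":0,"ry":0,"rz":0,"tx":-12,"ty":-36,"tz":0,"grip":60},
    {"rx":0,"ry":0,"rz":0,"tx":-12,"ty":-36,"tz":0,"grip":60},
    {"rx":0,"ry":0,"rz":0,"tx":-12,"ty":-36,"tz":0,"grip":60}
  ]
}}

```text
time_s: 1.77
tcp_pos: [0.4712, 0.1361, 0.3632]
ee_rot: [-0.0, -0.14, 0.99, 0.0]
wrist_force: [-0.2, 0.3, -0.4]
width: 0.06
finger_force: 0.0
```

Emit:
{"fn": "step_arm", "kwargs": {
  "rows": [
    {"rx":0,"ry":0,"rz":0,"tx":-12,"ty":-36,"tz":0,"grip":60},
    {"rx":0,"ry":0,"rz":0,"tx":-12,"ty":-36,"tz":0,"grip":60},
    {"rx":0,"ry":0,"rz":0,"tx":-12,"ty":-36,"tz":0,"grip":60},
    {"rx":0,"ry":0,"rz":0,"tx":-12,"ty":-36,"tz":0,"grip":60},
    {"rx":0,"ry":0,"rz":0,"tx":-6,"ty":-18,"tz":0,"grip":60}
  ]
}}

```text
time_s: 2.18
tcp_pos: [0.5689, -0.0062, 0.3627]
ee_rot: [-0.0, -0.139, 0.99, -0.0]
wrist_force: [0.1, 0.1, 0.3]
width: 0.0599
finger_force: 0.0
```

```bash
python3 -c "
from h import *
rel([*A,.345],106)
im,d,p=grab('side'); c=im[100:220,180:350]; cv2.imwrite('pics/s1.png',cv2.resize(c,None,fx=4,fy=4,interpolation=2))"
```

```text
t 2.18 tcp [ 0.5689 -0.0062  0.3627] ty deg 105.9 F [0.1 0.1 0.3] w 0.0599 ff 0.0 j [-0.03  0.2   1.58 -0.    1.37 -1.88]
rotvec [-0.001 -0.    -0.001]
shift mm [-19.9 -34.5  17.7]
```

Emit:
{"fn": "step_arm", "kwargs": {
  "rows": [
    {"rx":0,"ry":0,"rz":0,"tx":-10,"ty":-17,"tz":0,"grip":60},
    {"rx":0,"ry":0,"rz":0,"tx":-10,"ty":-17.5,"tz":0,"grip":60},
    {"rx":0,"ry":0,"rz":0,"tx":0,"ty":0,"tz":20,"grip":60},
    {"rx":0,"ry":0,"rz":0,"tx":0,"ty":0,"tz":20,"grip":60},
    {"rx":0,"ry":0,"rz":0,"tx":0,"ty":0,"tz":10,"grip":60}
  ]
}}

```text
time_s: 2.65
tcp_pos: [0.5949, -0.0305, 0.3105]
ee_rot: [-0.002, -0.139, 0.99, 0.0]
wrist_force: [0.4, 0.4, -0.9]
width: 0.0597
finger_force: 0.0
```

Emit:
{"fn": "step_arm", "kwargs": {
  "rows": [
    {"rx":0,"ry":0,"rz":0,"tx":0,"ty":0,"tz":12,"grip":60},
    {"rx":0,"ry":0,"rz":0,"tx":0,"ty":0,"tz":12,"grip":60},
    {"rx":0,"ry":0,"rz":0,"tx":0,"ty":0,"tz":10,"grip":60},
    {"rx":0,"ry":0,"rz":0,"tx":0,"ty":0,"tz":6,"grip":60},
    {"rx":0,"ry":0,"rz":0,"tx":0,"ty":0,"tz":0,"grip":60}
  ]
}}

```text
time_s: 3.07
tcp_pos: [0.5955, -0.0302, 0.2719]
ee_rot: [-0.001, -0.14, 0.99, 0.0]
wrist_force: [1.1, 0.8, 0.2]
width: 0.06
finger_force: 0.0
```

```bash
python3 -c "
from h import *
rel([*A,.257],106)
im,d,p=grab('side'); c=im[80:220,180:350]; cv2.imwrite('pics/s2.png',cv2.resize(c,None,fx=4,fy=4,interpolation=2))"
```

```text
t 3.07 tcp [ 0.5955 -0.0302  0.2719] ty deg 106.1 F [1.1 0.8 0.2] w 0.06 ff 0.0 j [-0.07  0.31  1.63 -0.    1.2  -1.92]
rotvec [ 0.001 -0.002  0.001]
shift mm [-0.9 -4.2 14.9]
```

View pics/s2.png

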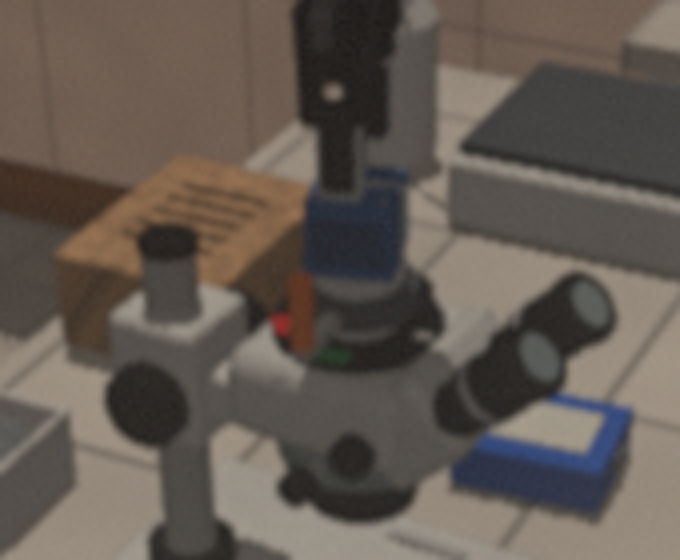

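The near finger at crop (340,185) overlaps the top of the blue camera, and the pin at (302,310) stands clear. I'll shift 4 mm, go down and close.

Emit:
{"fn": "step_arm", "kwargs": {
  "rows": [
    {"rx":0,"ry":0,"rz":0,"tx":-1,"ty":-4,"tz":4,"grip":60},
    {"rx":0,"ry":0,"rz":0,"tx":0,"ty":0,"tz":6,"grip":60},
    {"rx":0,"ry":0,"rz":0,"tx":0,"ty":0,"tz":5,"grip":60},
    {"rx":0,"ry":0,"rz":0,"tx":0,"ty":0,"tz":0,"grip":50},
    {"rx":0,"ry":0,"rz":0,"tx":0,"ty":0,"tz":0,"grip":46}
  ],
  "newtons": 30
}}

```text
time_s: 3.53
tcp_pos: [0.598, -0.034, 0.2579]
ee_rot: [-0.0, -0.14, 0.99, 0.0]
wrist_force: [-0.2, -0.8, 0.1]
width: 0.0456
finger_force: 0.0
```

Emit:
{"fn": "step_arm", "kwargs": {
  "rows": [
    {"rx":0,"ry":0,"rz":0,"tx":0,"ty":0,"tz":0,"grip":40},
    {"rx":0,"ry":0,"rz":0,"tx":0,"ty":0,"tz":0,"grip":40},
    {"rx":0,"ry":0,"rz":0,"tx":0,"ty":0,"tz":0,"grip":40},
    {"rx":0,"ry":0,"rz":0,"tx":0,"ty":0,"tz":0,"grip":40},
    {"rx":0,"ry":0,"rz":0,"tx":0,"ty":0,"tz":0,"grip":40}
  ],
  "newtons": 30
}}

```text
time_s: 3.95
tcp_pos: [0.5981, -0.0339, 0.2584]
ee_rot: [-0.0, -0.14, 0.99, 0.0]
wrist_force: [-0.8, -0.3, -0.7]
width: 0.0431
finger_force: 31.3
```

```bash
python3 -c "
from h import *
rel([*A,.257],86.6)"
```

```text
t 3.95 tcp [ 0.5981 -0.0339  0.2584] ty deg 106.1 F [-0.8 -0.3 -0.7] w 0.0431 ff 31.3 j [-0.08  0.33  1.64  0.    1.18 -1.93]
rotvec [ 0.    -0.     0.339]
shift mm [0.6 0.1 1.4]
```

Emit:
{"fn": "step_arm", "kwargs": {
  "rows": [
    {"rx":0,"ry":0,"rz":0.068,"tx":0,"ty":0,"tz":0,"grip":40},
    {"rx":0,"ry":0,"rz":0.068,"tx":0,"ty":0,"tz":0,"grip":40},
    {"rx":0,"ry":0,"rz":0.068,"tx":0,"ty":0,"tz":0,"grip":40},
    {"rx":0,"ry":0,"rz":0.068,"tx":0,"ty":0,"tz":0,"grip":40},
    {"rx":0,"ry":0,"rz":0.068,"tx":0,"ty":0,"tz":0,"grip":40}
  ]
}}

```text
time_s: 4.37
tcp_pos: [0.5982, -0.0343, 0.2584]
ee_rot: [-0.0, 0.031, 1.0, -0.0]
wrist_force: [-1.1, -1.5, -0.1]
width: 0.0428
finger_force: 31.2
```

Emit:
{"fn": "step_arm", "kwargs": {
  "rows": [
    {"rx":0,"ry":0,"rz":0,"tx":0,"ty":0,"tz":0,"grip":40},
    {"rx":0,"ry":0,"rz":0,"tx":0,"ty":0,"tz":0,"grip":40},
    {"rx":0,"ry":0,"rz":0,"tx":0,"ty":0,"tz":0,"grip":45},
    {"rx":0,"ry":0,"rz":0,"tx":0,"ty":0,"tz":0,"grip":50},
    {"rx":0,"ry":0,"rz":0,"tx":0,"ty":0,"tz":0,"grip":58}
  ]
}}

```text
time_s: 4.78
tcp_pos: [0.5986, -0.0338, 0.2585]
ee_rot: [0.0, 0.029, 1.0, 0.0]
wrist_force: [0.5, 1.1, 0.2]
width: 0.0578
finger_force: 0.0
```

Emit:
{"fn": "step_arm", "kwargs": {
  "rows": [
    {"rx":0,"ry":0,"rz":0,"tx":0,"ty":0,"tz":-5,"grip":58},
    {"rx":0,"ry":0,"rz":0,"tx":0,"ty":0,"tz":-20,"grip":58},
    {"rx":0,"ry":0,"rz":0,"tx":0,"ty":0,"tz":-35,"grip":58},
    {"rx":0,"ry":0,"rz":0,"tx":0,"ty":0,"tz":-35,"grip":50},
    {"rx":0,"ry":0,"rz":0,"tx":0,"ty":35,"tz":0,"grip":40}
  ]
}}

```text
time_s: 5.2
tcp_pos: [0.6039, -0.0028, 0.3616]
ee_rot: [0.006, 0.032, 0.999, -0.001]
wrist_force: [1.4, 0.0, 0.2]
width: 0.0405
finger_force: 0.0
```

Emit:
{"fn": "step_arm", "kwargs": {
  "rows": [
    {"rx":0,"ry":0,"rz":0.122,"tx":0,"ty":40,"tz":0,"grip":40},
    {"rx":0,"ry":0,"rz":0.122,"tx":0,"ty":40,"tz":0,"grip":40},
    {"rx":0,"ry":0,"rz":0.122,"tx":0,"ty":40,"tz":0,"grip":40},
    {"rx":0,"ry":0,"rz":0.122,"tx":0,"ty":40,"tz":0,"grip":40},
    {"rx":0,"ry":0,"rz":0.122,"tx":0,"ty":0,"tz":0,"grip":40}
  ]
}}

```text
time_s: 5.62
tcp_pos: [0.6395, 0.1598, 0.3535]
ee_rot: [0.0, 0.327, 0.945, 0.002]
wrist_force: [-1.3, -1.2, 0.2]
width: 0.0398
finger_force: 0.0
```

```bash
python3 -c "
from h import *
P=sc(*(0.064*np.array([np.cos(np.radians(94.1)),np.sin(np.radians(94.1))])),.31)
rel(P,0.7)
im,d,p=grab('top'); c=im[120:230,250:380]; cv2.imwrite('pics/t3.png',cv2.resize(c,None,fx=6,fy=6,interpolation=2)[:600])"
```

```text
t 5.62 tcp [0.6395 0.1598 0.3535] ty deg 51.8 F [-1.3 -1.2  0.2] w 0.0398 ff 0.0 j [ 0.23  0.35  1.39  0.    1.4  -0.68]
rotvec [ 0.003 -0.002  0.893]
shift mm [ -46.6 -128.6   43.1]
```

View pics/t3.png

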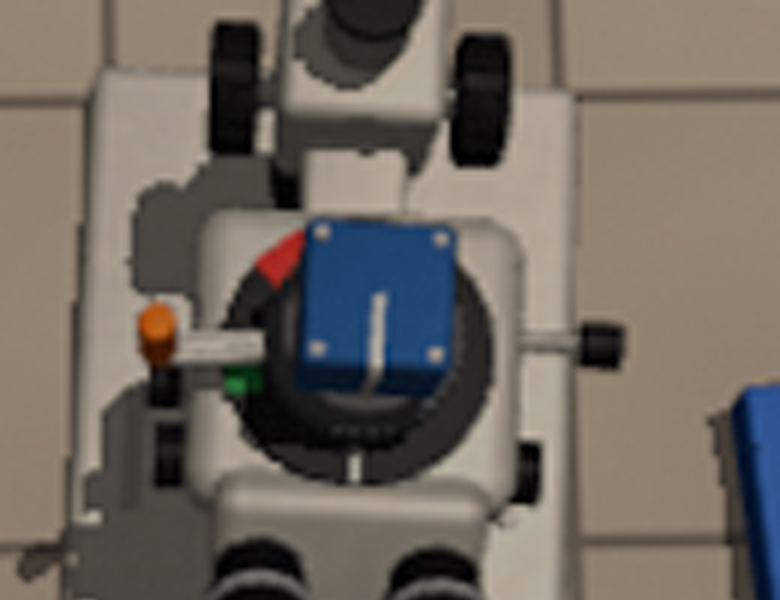

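The camera now looks square: screws at (321,232), (441,240), (317,348) and (436,354), mark at (355,466), pin top at (158,322). I'll measure it.

Run:
```python
from h import *
p=cams.camera_params("top")
f=lambda u,v,z:onz(p,(u+.5)/6-.5+250,(v+.5)/6-.5+120,z)
a=lambda q,r:np.degrees(np.arctan2(q[1]-r[1],q[0]-r[0])).round(2)
s=[f(*q,.294) for q in((321,232),(441,240),(317,348),(436,354))]
print("axis",np.mean(s,0),"yaw",a(s[0],s[2]),a(s[1],s[3]),a(s[0],s[1])-90,a(s[2],s[3])-90)
C=np.mean(s,0);M=f(355,466,.219);print(M,a(C,M)); P=f(158,318,.276);print("pin",P,a(P,C),np.hypot(*(P-C)[:2]))
print("knob L/R",f(235,90,.158),f(482,100,.158),a(f(235,90,.158),f(482,100,.158))-90)
print("baseL",a(f(103,72,.025),f(78,480,.025)),"R",a(f(577,95,.025),f(575,580,.025)))
```

```text
axis [ 0.59739338 -0.03412129  0.294     ] yaw -3.17 -4.09 -4.609999999999999 -3.6599999999999966
[ 0.56023059 -0.03211389  0.219     ] -3.09
pin [0.59521156 0.02934808 0.276     ] 91.97 0.06350686117320394
knob L/R [0.70455667 0.00175778 0.158     ] [ 0.69994034 -0.08446828  0.158     ] -3.0600000000000023
baseL -3.89 R -2.34
```

Emit:
{"fn": "step_arm", "kwargs": {
  "rows": [
    {"rx":0,"ry":0,"rz":0.112,"tx":0,"ty":0,"tz":0,"grip":30},
    {"rx":0,"ry":0,"rz":0.112,"tx":0,"ty":0,"tz":0,"grip":30},
    {"rx":0,"ry":0,"rz":0.112,"tx":0,"ty":0,"tz":0,"grip":30},
    {"rx":0,"ry":0,"rz":0.112,"tx":0,"ty":0,"tz":0,"grip":30},
    {"rx":0,"ry":0,"rz":0.112,"tx":0,"ty":0,"tz":0,"grip":30}
  ]
}}

```text
time_s: 6.08
tcp_pos: [0.6378, 0.1526, 0.3538]
ee_rot: [0.0, 0.576, 0.817, 0.0]
wrist_force: [-0.5, 0.5, 0.6]
width: 0.0303
finger_force: 0.0
```

Emit:
{"fn": "step_arm", "kwargs": {
  "rows": [
    {"rx":0,"ry":0,"rz":0.112,"tx":0,"ty":0,"tz":0,"grip":30},
    {"rx":0,"ry":0,"rz":0.112,"tx":0,"ty":0,"tz":0,"grip":30},
    {"rx":0,"ry":0,"rz":0.105,"tx":0,"ty":0,"tz":0,"grip":30},
    {"rx":0,"ry":0,"rz":0,"tx":0,"ty":0,"tz":0,"grip":30},
    {"rx":0,"ry":0,"rz":0,"tx":0,"ty":0,"tz":0,"grip":30}
  ]
}}

```text
time_s: 6.5
tcp_pos: [0.6378, 0.1528, 0.3537]
ee_rot: [0.0, 0.7, 0.715, 0.0]
wrist_force: [-0.5, 0.6, -0.6]
width: 0.03
finger_force: 0.0
```

```bash
python3 -c "
from h import *
rel([.5956,.0297,.31],1.5)"
```

```text
t 6.5 tcp [0.6378 0.1528 0.3537] ty deg 1.2 F [-0.5  0.6 -0.6] w 0.03 ff 0.0 j [ 0.22  0.35  1.4  -0.    1.4   0.2 ]
rotvec [ 0.     0.    -0.005]
shift mm [-122.2  -44.8   43.7]
```

Emit:
{"fn": "step_arm", "kwargs": {
  "rows": [
    {"rx":0,"ry":0,"rz":0,"tx":-30,"ty":-11,"tz":0,"grip":30},
    {"rx":0,"ry":0,"rz":0,"tx":-30,"ty":-11,"tz":0,"grip":30},
    {"rx":0,"ry":0,"rz":0,"tx":-31,"ty":-11,"tz":10,"grip":30},
    {"rx":0,"ry":0,"rz":0,"tx":-31,"ty":-12,"tz":18,"grip":30},
    {"rx":0,"ry":0,"rz":0,"tx":0,"ty":0,"tz":15,"grip":30}
  ]
}}

```text
time_s: 6.92
tcp_pos: [0.5931, 0.026, 0.3104]
ee_rot: [0.001, 0.701, 0.714, -0.001]
wrist_force: [0.4, 0.9, 0.1]
width: 0.03
finger_force: 0.0
```

Emit:
{"fn": "step_arm", "kwargs": {
  "rows": [
    {"rx":0,"ry":0,"rz":0,"tx":0,"ty":0,"tz":10,"grip":30},
    {"rx":0,"ry":0,"rz":0,"tx":0,"ty":0,"tz":10,"grip":30},
    {"rx":0,"ry":0,"rz":0,"tx":0,"ty":0,"tz":10,"grip":30},
    {"rx":0,"ry":0,"rz":0,"tx":0,"ty":0,"tz":10,"grip":30},
    {"rx":0,"ry":0,"rz":0,"tx":0,"ty":0,"tz":0,"grip":30}
  ]
}}

```text
time_s: 7.33
tcp_pos: [0.594, 0.0314, 0.268]
ee_rot: [-0.001, 0.7, 0.714, -0.001]
wrist_force: [0.1, -0.2, -0.3]
width: 0.03
finger_force: 0.0
```

```bash
python3 -c "
from h import *
rel([.5956,.0297,.249],1.5)
im,d,p=grab('side'); c=im[80:220,180:350]; cv2.imwrite('pics/s4.png',cv2.resize(c,None,fx=4,fy=4,interpolation=2))"
```

```text
t 7.33 tcp [0.594  0.0314 0.268 ] ty deg 1.1 F [ 0.1 -0.2 -0.3] w 0.03 ff 0.0 j [0.03 0.31 1.64 0.   1.2  0.01]
rotvec [-0.003  0.    -0.008]
shift mm [-1.8  1.6 19. ]
```

View pics/s4.png

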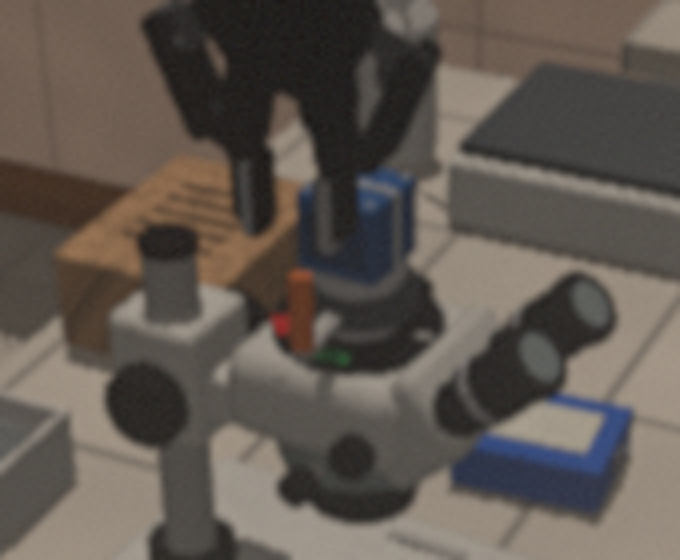

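The open fingers at (250,230) and (335,250) straddle the pin, whose top is at (302,275). I'll correct by 2 mm, go down and close.

Emit:
{"fn": "step_arm", "kwargs": {
  "rows": [
    {"rx":0,"ry":0,"rz":0,"tx":-2,"ty":1.5,"tz":5,"grip":30},
    {"rx":0,"ry":0,"rz":0,"tx":0,"ty":0,"tz":8,"grip":30},
    {"rx":0,"ry":0,"rz":0,"tx":0,"ty":0,"tz":7,"grip":30},
    {"rx":0,"ry":0,"rz":0,"tx":0,"ty":0,"tz":0,"grip":22},
    {"rx":0,"ry":0,"rz":0,"tx":0,"ty":0,"tz":0,"grip":16}
  ],
  "newtons": 25
}}

```text
time_s: 7.8
tcp_pos: [0.5961, 0.0287, 0.2497]
ee_rot: [-0.0, 0.701, 0.713, -0.0]
wrist_force: [0.7, 0.9, -0.3]
width: 0.0158
finger_force: 0.0
```

Emit:
{"fn": "step_arm", "kwargs": {
  "rows": [
    {"rx":0,"ry":0,"rz":0,"tx":0,"ty":0,"tz":0,"grip":13},
    {"rx":0,"ry":0,"rz":0,"tx":0,"ty":0,"tz":0,"grip":8},
    {"rx":0,"ry":0,"rz":0,"tx":0,"ty":0,"tz":0,"grip":8},
    {"rx":0,"ry":0,"rz":0,"tx":0,"ty":0,"tz":0,"grip":8},
    {"rx":0,"ry":0,"rz":0,"tx":0,"ty":0,"tz":0,"grip":8}
  ]
}}

```text
time_s: 8.22
tcp_pos: [0.5966, 0.0287, 0.2506]
ee_rot: [0.0, 0.701, 0.713, 0.0]
wrist_force: [0.4, 0.8, 0.8]
width: 0.0078
finger_force: 0.0
```

```bash
python3 -c "
from h import *
rel([.5956,.0297,.249],1.5)
x,y=robot.get_state()['tcp_pos'][:2]-A; print(np.degrees(np.arctan2(y,x)),np.hypot(x,y))"
```

```text
t 8.22 tcp [0.5966 0.0287 0.2506] ty deg 1.0 F [0.4 0.8 0.8] w 0.0078 ff 0.0 j [ 0.03  0.33  1.65 -0.    1.16  0.01]
rotvec [ 0.     0.    -0.009]
shift mm [ 1.  -0.9  1.6]
90.86740125133805 0.06269856682189417
```

```bash
python3 -c "
from h import *
im,d,p=grab('side'); c=im[80:220,180:350]; a=cv2.resize(c,None,fx=3,fy=4,interpolation=2)[:, :400]
print(proj(p,[.5966,.0287,.2506]),proj(p,[.5954,.0295,.276]),proj(p,[.5954,.0295,.241]))
im,d,p=grab('top'); c=im[120:215,250:350]; b=cv2.resize(c,(400,560),interpolation=2)
print(proj(p,[.5966,.0287,.2506]))
cv2.imwrite('pics/m5.png',np.hstack([a,b]))"
```

```text
[253.95802722 160.1408699 ] [253.89323451 148.5854498 ] [254.48160344 164.87661405]
[276.33682445 175.07790363]
```

View pics/m5.png

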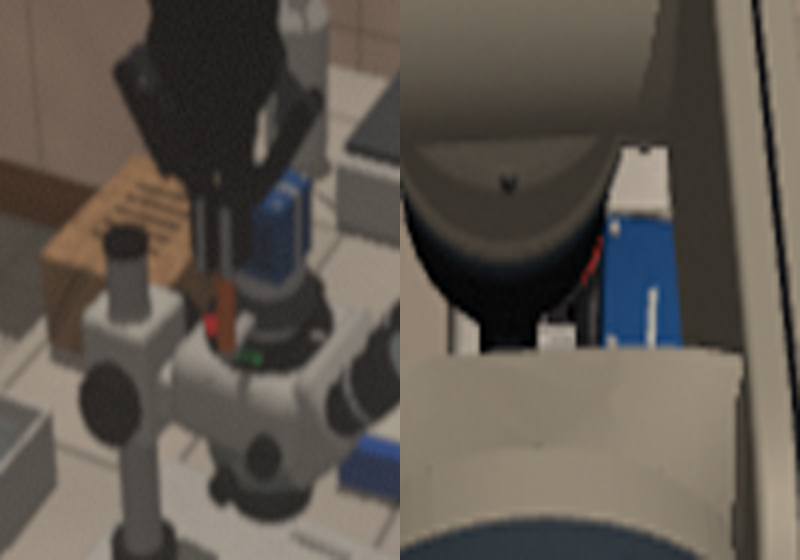

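The left half shows the finger tips ending at about (215,270), above the pin top at (225,280), so the tips are higher than the TCP reading suggests. I'll check with depth.

Run:
```python
from h import *
im,d,p=grab('side')
for u in(246,249,252,255,258,261):
  o=[]
  for v in range(132,160,2):
    c,r=ray(p,u,v); X=c+r*d[v,u]; o.append(f"{v}:{X[0]*1e3:.0f},{X[1]*1e3:.0f},{X[2]*1e3:.0f}")
  print(u,*o)
```

```text
246 132:604,40,313 134:605,40,309 136:605,40,305 138:604,41,302 140:605,41,297 142:606,38,291 144:604,42,290 146:606,40,284 148:805,-302,57 150:804,-300,52 152:802,-295,49 154:804,-298,41 156:684,-92,173 158:681,-87,172
249 132:600,36,312 134:600,37,309 136:599,39,306 138:602,35,299 140:600,38,297 142:600,39,293 144:601,38,288 146:601,38,284 148:807,-322,47 150:803,-314,45 152:806,-320,35 154:805,-317,31 156:638,-25,221 158:635,-19,220
252 132:599,28,309 134:602,23,302 136:601,26,299 138:600,27,295 140:600,28,292 142:600,27,287 144:600,28,284 146:805,-336,46 148:804,-333,42 150:597,33,274 152:598,33,270 154:596,36,268 156:598,34,262 158:597,34,258
255 132:586,39,317 134:586,40,313 136:586,41,310 138:587,39,304 140:587,39,300 142:587,39,296 144:587,41,293 146:587,40,289 148:588,38,284 150:591,34,277 152:590,35,273 154:591,34,268 156:590,37,266 158:592,32,258
258 132:583,35,316 134:582,36,312 136:584,33,307 138:583,35,303 140:583,36,300 142:584,34,295 144:583,37,292 146:583,36,287 148:586,31,280 150:589,25,272 152:588,28,270 154:589,26,265 156:588,29,262 158:588,28,257
261 132:579,32,315 134:578,33,312 136:579,31,307 138:578,33,304 140:579,32,299 142:579,32,295 144:578,33,291 146:603,-13,258 148:604,-13,253 150:603,-12,250 152:604,-13,244 154:601,-8,243 156:599,-5,241 158:597,-1,239
```

Depth puts the tips at z≈0.282 while the TCP reads 0.251, so I need to go about 29 mm lower.

Emit:
{"fn": "step_arm", "kwargs": {
  "rows": [
    {"rx":0,"ry":0,"rz":0,"tx":0,"ty":0,"tz":0,"grip":28},
    {"rx":0,"ry":0,"rz":0,"tx":0,"ty":0,"tz":0,"grip":28},
    {"rx":0,"ry":0,"rz":0,"tx":0,"ty":0,"tz":8,"grip":28},
    {"rx":0,"ry":0,"rz":0,"tx":0,"ty":0,"tz":8,"grip":28},
    {"rx":0,"ry":0,"rz":0,"tx":0,"ty":0,"tz":0,"grip":28}
  ]
}}

```text
time_s: 8.78
tcp_pos: [0.5951, 0.0286, 0.232]
ee_rot: [-0.001, 0.701, 0.713, -0.001]
wrist_force: [0.2, -0.5, 0.5]
width: 0.0278
finger_force: 0.0
```

Emit:
{"fn": "step_arm", "kwargs": {
  "rows": [
    {"rx":0,"ry":0,"rz":0,"tx":0,"ty":0,"tz":5,"grip":28},
    {"rx":0,"ry":0,"rz":0,"tx":0,"ty":0,"tz":5,"grip":28},
    {"rx":0,"ry":0,"rz":0,"tx":0,"ty":0,"tz":3,"grip":28},
    {"rx":0,"ry":0,"rz":0,"tx":0,"ty":0,"tz":0,"grip":20},
    {"rx":0,"ry":0,"rz":0,"tx":0,"ty":0,"tz":0,"grip":14}
  ]
}}

```text
time_s: 9.2
tcp_pos: [0.5957, 0.0288, 0.2208]
ee_rot: [-0.001, 0.701, 0.713, -0.001]
wrist_force: [-2.5, 0.6, -1.7]
width: 0.0141
finger_force: 1.2
```

Emit:
{"fn": "step_arm", "kwargs": {
  "rows": [
    {"rx":0,"ry":0,"rz":0,"tx":0,"ty":0,"tz":0,"grip":10},
    {"rx":0,"ry":0,"rz":0,"tx":0,"ty":0,"tz":0,"grip":8},
    {"rx":0,"ry":0,"rz":0,"tx":0,"ty":0,"tz":0,"grip":8},
    {"rx":0,"ry":0,"rz":0,"tx":0,"ty":0,"tz":0,"grip":8},
    {"rx":0,"ry":0,"rz":0,"tx":0,"ty":0,"tz":0,"grip":8}
  ]
}}

```text
time_s: 9.62
tcp_pos: [0.5958, 0.0288, 0.221]
ee_rot: [-0.001, 0.701, 0.713, -0.0]
wrist_force: [-3.6, 0.5, -3.3]
width: 0.0113
finger_force: 24.3
```

Run:
```python
from h import *
rel([.5956,.0297,.222],1.5)
x,y=robot.get_state()['tcp_pos'][:2]-A; print(np.degrees(np.arctan2(y,x)),np.hypot(x,y))
im,d,p=grab('side'); print({u:(im[140:170,u].argmax(),) for u in ()})
for u in(249,255,261):
  print(u,[f"{v}:"+str((ray(p,u,v)[0]+ray(p,u,v)[1]*d[v,u]).round(3)) for v in range(144,168,3)])
```

```text
t 9.62 tcp [0.5958 0.0288 0.221 ] ty deg 1.0 F [-3.6  0.5 -3.3] w 0.0113 ff 24.3 j [0.03 0.36 1.68 0.   1.1  0.01]
rotvec [-0.001 -0.    -0.01 ]
shift mm [ 0.9 -0.2 -1. ]
91.54775903402412 0.06282858642083977
{}
249 ['144:[0.601 0.037 0.288]', '147:[0.602 0.036 0.281]', '150:[0.602 0.037 0.275]', '153:[0.601 0.038 0.269]', '156:[0.6   0.04  0.265]', '159:[0.602 0.038 0.257]', '162:[ 0.627 -0.006  0.22 ]', '165:[ 0.625 -0.001  0.216]']
255 ['144:[0.587 0.04  0.293]', '147:[0.588 0.038 0.285]', '150:[0.587 0.04  0.28 ]', '153:[0.589 0.038 0.273]', '156:[0.589 0.038 0.266]', '159:[0.588 0.04  0.261]', '162:[0.588 0.04  0.255]', '165:[0.591 0.035 0.245]']
261 ['144:[0.575 0.039 0.295]', '147:[0.578 0.034 0.286]', '150:[0.577 0.036 0.281]', '153:[0.578 0.035 0.274]', '156:[0.578 0.035 0.268]', '159:[0.577 0.038 0.263]', '162:[0.59  0.012 0.239]', '165:[ 0.601 -0.006  0.22 ]']
```

Emit:
{"fn": "step_arm", "kwargs": {
  "rows": [
    {"rx":0,"ry":0,"rz":0.096,"tx":-0.3,"ty":6,"tz":0,"grip":8},
    {"rx":0,"ry":0,"rz":0.096,"tx":-0.3,"ty":6,"tz":0,"grip":8},
    {"rx":0,"ry":0,"rz":0.096,"tx":-0.3,"ty":6,"tz":0,"grip":8},
    {"rx":0,"ry":0,"rz":0.096,"tx":-0.3,"ty":6,"tz":0,"grip":8},
    {"rx":0,"ry":0,"rz":0,"tx":0,"ty":0,"tz":0,"grip":8}
  ],
  "newtons": 30
}}

```text
time_s: 10.08
tcp_pos: [0.6206, 0.0242, 0.221]
ee_rot: [0.0, 0.825, 0.565, 0.0]
wrist_force: [-0.2, -0.4, -4.3]
width: 0.0108
finger_force: 29.3
```

```bash
cat > q.py <<'E'
from h import *
a=np.radians(36.6); rel([A[0]+.063*np.cos(a),A[1]+.063*np.sin(a),.221],36.6-90)
x,y=robot.get_state()['tcp_pos'][:2]-A; print(np.degrees(np.arctan2(y,x)),np.hypot(x,y))
E
python3 q.py
```

```text
t 10.08 tcp [0.6206 0.0242 0.221 ] ty deg -21.3 F [-0.2 -0.4 -4.3] w 0.0108 ff 29.3 j [ 0.02  0.4   1.62 -0.    1.12  0.39]
rotvec [0.    0.    0.561]
shift mm [-9.3 33.1  0. ]
68.33227153028537 0.06261067604802005
```

Emit:
{"fn": "step_arm", "kwargs": {
  "rows": [
    {"rx":0,"ry":0,"rz":0.094,"tx":-0.2,"ty":5.8,"tz":0,"grip":8},
    {"rx":0,"ry":0,"rz":0.094,"tx":-0.2,"ty":5.8,"tz":0,"grip":8},
    {"rx":0,"ry":0,"rz":0.094,"tx":-0.2,"ty":5.8,"tz":0,"grip":8},
    {"rx":0,"ry":0,"rz":0.094,"tx":-0.2,"ty":5.8,"tz":0,"grip":8},
    {"rx":0,"ry":0,"rz":0,"tx":0,"ty":0,"tz":0,"grip":8}
  ]
}}

```text
time_s: 10.5
tcp_pos: [0.6399, 0.0119, 0.221]
ee_rot: [0.0, 0.916, 0.402, -0.0]
wrist_force: [-2.0, -2.4, -5.4]
width: 0.0107
finger_force: 29.4
```

```bash
python3 q.py
```

```text
t 10.5 tcp [0.6399 0.0119 0.221 ] ty deg -42.6 F [-2.  -2.4 -5.4] w 0.0107 ff 29.4 j [ 0.    0.43  1.58 -0.    1.14  0.74]
rotvec [0.    0.001 0.188]
shift mm [-0.6 11.6  0. ]
47.231320660590264 0.06249553148340641
```

Emit:
{"fn": "step_arm", "kwargs": {
  "rows": [
    {"rx":0,"ry":0,"rz":0.094,"tx":-0.3,"ty":5.8,"tz":0,"grip":8},
    {"rx":0,"ry":0,"rz":0.094,"tx":-0.3,"ty":5.8,"tz":0,"grip":8},
    {"rx":0,"ry":0,"rz":0,"tx":0,"ty":0,"tz":0,"grip":8},
    {"rx":0,"ry":0,"rz":0,"tx":0,"ty":0,"tz":0,"grip":8},
    {"rx":0,"ry":0,"rz":0,"tx":0,"ty":0,"tz":0,"grip":8}
  ]
}}

```text
time_s: 10.92
tcp_pos: [0.6475, 0.0034, 0.2211]
ee_rot: [0.001, 0.949, 0.317, 0.0]
wrist_force: [-0.8, -4.5, -7.7]
width: 0.011
finger_force: 29.3
```

```bash
python3 q.py
```

```text
t 10.92 tcp [0.6475 0.0034 0.2211] ty deg -53.1 F [-0.8 -4.5 -7.7] w 0.011 ff 29.3 j [-0.01  0.44  1.56 -0.    1.14  0.91]
rotvec [0.001 0.    0.005]
shift mm [0.5 0.2 0.1]
36.81746146538364 0.06246262778195031
```

Emit:
{"fn": "step_arm", "kwargs": {
  "rows": [
    {"rx":0,"ry":0,"rz":0,"tx":0,"ty":0,"tz":0,"grip":18},
    {"rx":0,"ry":0,"rz":0,"tx":0,"ty":0,"tz":0,"grip":28},
    {"rx":0,"ry":0,"rz":0,"tx":0,"ty":0,"tz":0,"grip":28},
    {"rx":0,"ry":0,"rz":0,"tx":0,"ty":0,"tz":-10,"grip":28},
    {"rx":0,"ry":0,"rz":0,"tx":0,"ty":0,"tz":-25,"grip":28}
  ]
}}

```text
time_s: 11.33
tcp_pos: [0.6458, 0.0042, 0.2543]
ee_rot: [-0.001, 0.949, 0.315, -0.002]
wrist_force: [1.0, -0.0, -0.3]
width: 0.028
finger_force: 0.0
```

Emit:
{"fn": "step_arm", "kwargs": {
  "rows": [
    {"rx":0,"ry":0,"rz":0,"tx":0,"ty":0,"tz":-40,"grip":10},
    {"rx":0,"ry":0,"rz":0,"tx":0,"ty":0,"tz":-40,"grip":0},
    {"rx":0,"ry":0,"rz":-0.12,"tx":0,"ty":0,"tz":-20,"grip":0},
    {"rx":0,"ry":0,"rz":-0.12,"tx":0,"ty":0,"tz":0,"grip":0},
    {"rx":0,"ry":0,"rz":-0.12,"tx":0,"ty":0,"tz":0,"grip":0}
  ]
}}

```text
time_s: 11.75
tcp_pos: [0.6488, 0.0042, 0.3605]
ee_rot: [0.001, 0.876, 0.482, 0.003]
wrist_force: [-0.2, -0.2, -0.1]
width: 0.0002
finger_force: 0.0
```

Emit:
{"fn": "step_arm", "kwargs": {
  "rows": [
    {"rx":0,"ry":0,"rz":-0.12,"tx":0,"ty":0,"tz":0,"grip":0},
    {"rx":0,"ry":0,"rz":-0.12,"tx":0,"ty":0,"tz":0,"grip":0},
    {"rx":0,"ry":0,"rz":-0.12,"tx":0,"ty":0,"tz":0,"grip":0},
    {"rx":0,"ry":0,"rz":-0.12,"tx":0,"ty":0,"tz":0,"grip":0},
    {"rx":0,"ry":0,"rz":0,"tx":0,"ty":0,"tz":0,"grip":0}
  ]
}}

```text
time_s: 12.17
tcp_pos: [0.6478, 0.0041, 0.3578]
ee_rot: [0.001, 0.737, 0.676, 0.001]
wrist_force: [1.0, 0.0, -0.3]
width: -0.0002
finger_force: 0.0
```

```bash
python3 -c "
from h import *
rel(sc(.012,-.2,.33),-3.4)"
```

```text
t 12.17 tcp [0.6478 0.0041 0.3578] ty deg -4.9 F [ 1.   0.  -0.3] w -0.0002 ff 0.0 j [-0.01  0.33  1.41  0.    1.4   0.07]
rotvec [ 0.002 -0.    -0.027]
shift mm [-242.   -29.5   27.6]
```

Emit:
{"fn": "step_arm", "kwargs": {
  "rows": [
    {"rx":0,"ry":0,"rz":0,"tx":-34.5,"ty":-4.2,"tz":0,"grip":0},
    {"rx":0,"ry":0,"rz":0,"tx":-34.5,"ty":-4.2,"tz":0,"grip":0},
    {"rx":0,"ry":0,"rz":0,"tx":-34.5,"ty":-4.2,"tz":0,"grip":0},
    {"rx":0,"ry":0,"rz":0,"tx":-34.5,"ty":-4.2,"tz":0,"grip":0},
    {"rx":0,"ry":0,"rz":0,"tx":-34.5,"ty":-4.2,"tz":0,"grip":0}
  ]
}}

```text
time_s: 12.58
tcp_pos: [0.6106, -0.1672, 0.3575]
ee_rot: [0.001, 0.74, 0.673, 0.0]
wrist_force: [-0.2, -0.1, 0.2]
width: 0.0002
finger_force: 0.0
```

Emit:
{"fn": "step_arm", "kwargs": {
  "rows": [
    {"rx":0,"ry":0,"rz":0,"tx":-34.5,"ty":-4.2,"tz":0,"grip":0},
    {"rx":0,"ry":0,"rz":-0.027,"tx":-34.5,"ty":-4.2,"tz":0,"grip":0},
    {"rx":0,"ry":0,"rz":0,"tx":0,"ty":0,"tz":30,"grip":0},
    {"rx":0,"ry":0,"rz":0,"tx":0,"ty":0,"tz":30,"grip":0},
    {"rx":0,"ry":0,"rz":0,"tx":0,"ty":0,"tz":0,"grip":0}
  ]
}}

```text
time_s: 13.0
tcp_pos: [0.5932, -0.2336, 0.2913]
ee_rot: [-0.004, 0.731, 0.682, -0.002]
wrist_force: [-1.5, 0.6, -0.8]
width: 0.0002
finger_force: 0.0
```

```bash
python3 -c "
from h import *
rel(sc(.012,-.125,.15),-3.4)
im,d,p=grab('top'); c=im[120:220,250:380]; cv2.imwrite('pics/t6.png',cv2.resize(c,None,fx=6,fy=6,interpolation=2))"
```

```text
t 13.0 tcp [ 0.5932 -0.2336  0.2913] ty deg -4.0 F [-1.5  0.6 -0.8] w 0.0002 ff 0.0 j [-0.39  0.36  1.51  0.    1.28 -0.32]
rotvec [-0.008 -0.003 -0.01 ]
shift mm [ 74.1   4.9 141.4]
```

View pics/t6.png

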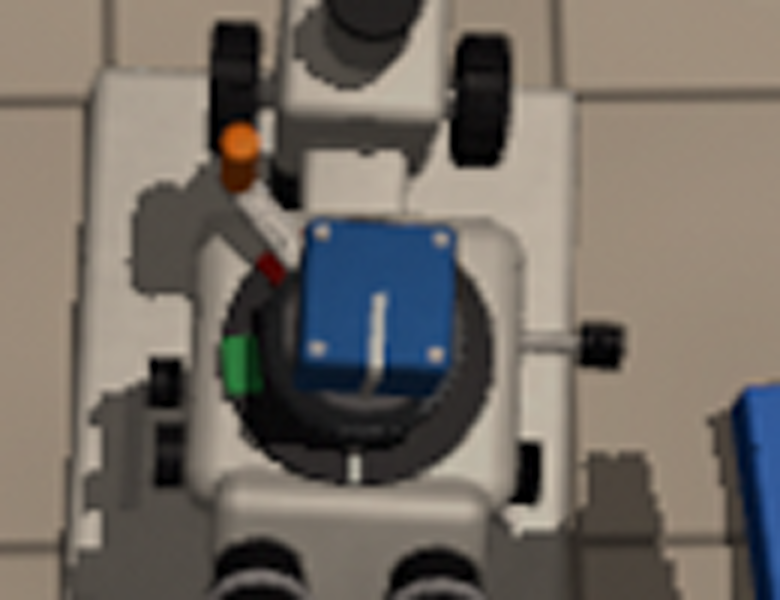

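The lever now stands over the red band, with the pin top at (240,141), red showing at (270,268) and the camera still square. I'll measure the angle.

Run:
```python
from h import *
p=cams.camera_params("top")
f=lambda u,v,z:onz(p,(u+.5)/6-.5+250,(v+.5)/6-.5+120,z)
im=cv2.imread("pics/t6.png");h=cv2.cvtColor(im,cv2.COLOR_BGR2HSV)
m=cv2.inRange(h,(5,150,190),(20,255,255));m[250:]=0;v,u=np.nonzero(m);print(u.mean(),v.mean(),u.min(),u.max(),v.min(),v.max())
for q in((u.mean(),v.mean()),(240,140)):
  P=f(*q,.276)[:2]-A;print(np.degrees(np.arctan2(P[1],P[0])),np.hypot(*P),"target",40+Y)
# lever centreline at z .239ish : edges in pixels at two stations
h2=cv2.inRange(h,(0,0,115),(40,60,255))
for r in (205,215,225,235): 
  c=np.nonzero(h2[r,220:300])[0]+220; print(r,c.min(),c.max())
# projected red band centre and lever edges prediction
from math import *
for ang in(36.6-13.6,36.6,36.6+13.6):
  for rr in(.033,.043):
    X=[A[0]+rr*cos(radians(ang)),A[1]+rr*sin(radians(ang)),.219];q=proj(p,X);print("red",ang,rr,((q-[250,120]+.5)*6-.5).round())
for o in(-.005,.005):
  for rr in(.033,.043,.058):
    a=radians(36.6);X=[A[0]+rr*cos(a)-o*sin(a),A[1]+rr*sin(a)+o*cos(a),.240];q=proj(p,X);print("lev",o,rr,((q-[250,120]+.5)*6-.5).round())
```

```text
241.53529411764706 141.82156862745097 229 257 130 154
36.590094949051476 0.06352848227615744 target 36.6
36.6094586398071 0.06424889172237591 target 36.6
205 240 277
215 250 299
225 256 299
235 264 299
red 23.0 0.033 [316. 258.]
red 23.0 0.043 [303. 230.]
red 36.6 0.033 [295. 270.]
red 36.6 0.043 [275. 246.]
red 50.2 0.033 [277. 287.]
red 50.2 0.043 [253. 267.]
lev -0.005 0.033 [311. 243.]
lev -0.005 0.043 [291. 219.]
lev -0.005 0.058 [262. 181.]
lev 0.005 0.033 [285. 262.]
lev 0.005 0.043 [266. 237.]
lev 0.005 0.058 [236. 200.]
```

Emit:
{"fn": "step_arm", "kwargs": {
  "rows": [
    {"rx":0,"ry":0,"rz":0,"tx":10,"ty":2,"tz":35,"grip":0},
    {"rx":0,"ry":0,"rz":0,"tx":10,"ty":2,"tz":35,"grip":0},
    {"rx":0,"ry":0,"rz":0,"tx":15,"ty":1,"tz":35,"grip":0},
    {"rx":0,"ry":0,"rz":-0.01,"tx":15,"ty":0,"tz":35,"grip":0},
    {"rx":0,"ry":0,"rz":0,"tx":15,"ty":0,"tz":0,"grip":0}
  ]
}}

```text
time_s: 13.47
tcp_pos: [0.6025, -0.1672, 0.152]
ee_rot: [-0.004, 0.726, 0.687, -0.002]
wrist_force: [-1.6, 0.7, -0.0]
width: -0.0003
finger_force: 0.0
```

Emit:
{"fn": "step_arm", "kwargs": {
  "rows": [
    {"rx":0,"ry":0,"rz":0,"tx":10,"ty":0,"tz":0,"grip":0},
    {"rx":0,"ry":0,"rz":0,"tx":4,"ty":0,"tz":0,"grip":0},
    {"rx":0,"ry":0,"rz":0,"tx":0,"ty":0,"tz":0,"grip":0},
    {"rx":0,"ry":0,"rz":0,"tx":0,"ty":0,"tz":0,"grip":0},
    {"rx":0,"ry":0,"rz":0,"tx":0,"ty":0,"tz":0,"grip":0}
  ]
}}

```text
time_s: 13.88
tcp_pos: [0.6072, -0.1562, 0.1585]
ee_rot: [0.002, 0.726, 0.688, 0.001]
wrist_force: [-0.2, 0.9, 0.4]
width: 0.0003
finger_force: 0.0
```

```bash
python3 -c "
from h import *
rel(sc(.012,-.087,.147),-3.4)
im,d,p=grab('side'); a=cv2.resize(im[80:220,180:350],(400,500),interpolation=2)
im,d,p=grab('top'); b=cv2.resize(im[120:220,300:380],(400,500),interpolation=2)
cv2.imwrite('pics/m7.png',np.hstack([a,b]))"
```

```text
t 13.88 tcp [ 0.6072 -0.1562  0.1585] ty deg -3.1 F [-0.2  0.9  0.4] w 0.0003 ff 0.0 j [-0.27  0.48  1.66 -0.    1.   -0.22]
rotvec [0.003 0.001 0.005]
shift mm [34.4 -4.8 11.5]
```

View pics/m7.png

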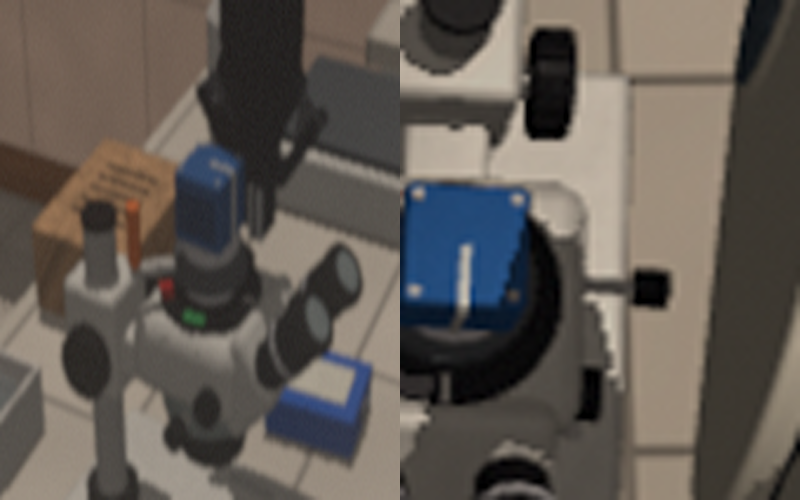

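Left half: the finger tips are at about (260,235), to the right of the microscope. Right half: the knob is at (655,288), clear of the gripper. I'll lower and check the tip height by depth.

Emit:
{"fn": "step_arm", "kwargs": {
  "rows": [
    {"rx":0,"ry":0,"rz":0.005,"tx":4,"ty":-2,"tz":6,"grip":0},
    {"rx":0,"ry":0,"rz":0,"tx":4,"ty":-2,"tz":6,"grip":0},
    {"rx":0,"ry":0,"rz":0,"tx":0,"ty":-0.8,"tz":0,"grip":0},
    {"rx":0,"ry":0,"rz":0,"tx":0,"ty":0,"tz":0,"grip":0},
    {"rx":0,"ry":0,"rz":0,"tx":0,"ty":0,"tz":0,"grip":0}
  ]
}}

```text
time_s: 14.4
tcp_pos: [0.6014, -0.147, 0.144]
ee_rot: [-0.0, 0.728, 0.686, -0.0]
wrist_force: [-0.3, 0.0, 0.3]
width: -0.0001
finger_force: 0.0
```

Run:
```python
from h import *
rel(sc(.012,-.087,.147),-3.4)
im,d,p=grab('side')
for z in(.147,.178): print(proj(p,[*robot.get_state()['tcp_pos'][:2],z]))
for u in(286,288,290,292,294):
  print(u,[f"{v}:"+",".join(f"{1000*k:.0f}" for k in ray(p,u,v)[0]+ray(p,u,v)[1]*d[v,u]) for v in range(136,164,3)])
```

```text
t 14.4 tcp [ 0.6014 -0.147   0.144 ] ty deg -3.4 F [-0.3  0.   0.3] w -0.0001 ff 0.0 j [-0.26  0.49  1.69 -0.    0.97 -0.2 ]
rotvec [-0.001 -0.     0.   ]
shift mm [25.6  1.4 -3. ]
[289.97172091 162.98105885]
[290.1426372 151.0381466]
286 ['136:216,711,716', '139:606,-135,213', '142:608,-138,204', '145:606,-135,198', '148:607,-136,190', '151:598,-117,195', '154:573,-63,221', '157:569,-54,221', '160:563,-43,221', '163:559,-32,221']
288 ['136:604,-139,219', '139:605,-142,210', '142:602,-135,207', '145:602,-137,198', '148:601,-135,192', '151:595,-122,193', '154:570,-67,220', '157:566,-58,219', '160:559,-43,222', '163:554,-33,222']
290 ['136:596,-133,224', '139:597,-136,215', '142:597,-136,207', '145:597,-136,200', '148:597,-136,193', '151:598,-139,183', '154:596,-133,179', '157:561,-57,221', '160:556,-45,221', '163:553,-40,218']
292 ['136:592,-134,224', '139:591,-133,217', '142:594,-139,207', '145:593,-137,200', '148:594,-139,192', '151:594,-141,183', '154:595,-142,175', '157:562,-69,214', '160:557,-57,215', '163:547,-35,223']
294 ['136:587,-133,226', '139:588,-135,217', '142:589,-139,207', '145:589,-138,201', '148:590,-141,192', '151:590,-142,183', '154:713,-422,-2', '157:559,-72,214', '160:549,-49,221', '163:545,-40,221']
```

Emit:
{"fn": "step_arm", "kwargs": {
  "rows": [
    {"rx":0,"ry":0,"rz":0,"tx":8,"ty":0.5,"tz":0,"grip":0},
    {"rx":0,"ry":0,"rz":0,"tx":4,"ty":0.5,"tz":0,"grip":0},
    {"rx":0,"ry":0,"rz":0,"tx":4,"ty":0,"tz":0,"grip":0},
    {"rx":0,"ry":0,"rz":0,"tx":4,"ty":0,"tz":0,"grip":0},
    {"rx":0,"ry":0,"rz":0,"tx":0,"ty":0,"tz":0,"grip":0}
  ]
}}

```text
time_s: 14.87
tcp_pos: [0.604, -0.1265, 0.1444]
ee_rot: [0.0, 0.728, 0.686, 0.0]
wrist_force: [-0.3, -0.1, 0.5]
width: -0.0001
finger_force: 0.0
```

Emit:
{"fn": "step_arm", "kwargs": {
  "rows": [
    {"rx":0,"ry":0,"rz":0,"tx":1.5,"ty":0,"tz":0,"grip":0},
    {"rx":0,"ry":0,"rz":0,"tx":1.5,"ty":0,"tz":0,"grip":0},
    {"rx":0,"ry":0,"rz":0,"tx":0,"ty":0,"tz":0,"grip":0},
    {"rx":0,"ry":0,"rz":0,"tx":0,"ty":0,"tz":0,"grip":0},
    {"rx":0,"ry":0,"rz":0,"tx":0,"ty":0,"tz":0,"grip":0}
  ]
}}

```text
time_s: 15.28
tcp_pos: [0.6041, -0.1241, 0.1444]
ee_rot: [-0.0, 0.728, 0.686, 0.0]
wrist_force: [0.5, -1.2, 0.4]
width: -0.0003
finger_force: 0.4
```

```bash
python3 -c "
from h import *
rel(sc(.012,-.087,.147),-3.4)"
```

```text
t 15.28 tcp [ 0.6041 -0.1241  0.1444] ty deg -3.4 F [ 0.5 -1.2  0.4] w -0.0003 ff 0.4 j [-0.22  0.48  1.69  0.    0.97 -0.16]
rotvec [ 0. -0. -0.]
shift mm [ 2.6  0.1 -2.6]
```

Emit:
{"fn": "step_arm", "kwargs": {
  "rows": [
    {"rx":0,"ry":0,"rz":0,"tx":1.3,"ty":0,"tz":0,"grip":0},
    {"rx":0,"ry":0,"rz":0,"tx":1.3,"ty":0,"tz":0,"grip":0},
    {"rx":0,"ry":0,"rz":0,"tx":0,"ty":0,"tz":0,"grip":0},
    {"rx":0,"ry":0,"rz":0,"tx":0,"ty":0,"tz":0,"grip":0},
    {"rx":0,"ry":0,"rz":0,"tx":0,"ty":0,"tz":0,"grip":0}
  ]
}}

```text
time_s: 15.7
tcp_pos: [0.6042, -0.1218, 0.1444]
ee_rot: [0.0, 0.728, 0.686, -0.0]
wrist_force: [0.7, -4.0, 1.4]
width: -0.0001
finger_force: 2.1
```

Emit:
{"fn": "step_arm", "kwargs": {
  "rows": [
    {"rx":0,"ry":0,"rz":0,"tx":1.5,"ty":0,"tz":0,"grip":0},
    {"rx":0,"ry":0,"rz":0,"tx":1,"ty":0,"tz":0,"grip":0},
    {"rx":0,"ry":0,"rz":0,"tx":0,"ty":0,"tz":0,"grip":0},
    {"rx":0,"ry":0,"rz":0,"tx":0,"ty":0,"tz":0,"grip":0},
    {"rx":0,"ry":0,"rz":0,"tx":0,"ty":0,"tz":0,"grip":0}
  ]
}}

```text
time_s: 16.12
tcp_pos: [0.6043, -0.1218, 0.1445]
ee_rot: [0.002, 0.728, 0.686, -0.001]
wrist_force: [-0.6, -15.1, -0.2]
width: 0.0001
finger_force: 7.6
```

Run:
```python
from h import *
rel(sc(.012,-.087,.147),-3.4)
im,d,p=grab('top'); 
for v in(174,176,178): print(v,[f"{u}:"+",".join(f"{1000*k:.0f}" for k in ray(p,u,v)[0]+ray(p,u,v)[1]*d[v,u]) for u in range(336,362,2)])
```

```text
t 16.12 tcp [ 0.6043 -0.1218  0.1445] ty deg -3.4 F [ -0.6 -15.1  -0.2] w 0.0001 ff 7.6 j [-0.22  0.48  1.69 -0.    0.97 -0.15]
rotvec [0.001 0.004 0.   ]
shift mm [ 0.3  0.  -2.5]
174 ['336:608,-87,205', '338:540,-46,496', '340:535,-45,517', '342:530,-44,538', '344:526,-43,556', '346:522,-41,575', '348:518,-41,589', '350:518,-43,590', '352:518,-45,590', '354:518,-46,590', '356:518,-48,591', '358:518,-50,590', '360:518,-52,590']
176 ['336:542,-46,475', '338:537,-45,499', '340:532,-44,520', '342:527,-43,541', '344:523,-42,561', '346:519,-41,576', '348:516,-41,589', '350:516,-42,591', '352:516,-44,591', '354:516,-46,590', '356:516,-48,592', '358:516,-50,591', '360:516,-52,589']
178 ['336:539,-46,479', '338:534,-45,503', '340:529,-43,526', '342:524,-42,545', '344:520,-41,563', '346:516,-40,580', '348:514,-40,591', '350:514,-43,589', '352:514,-44,590', '354:514,-46,590', '356:514,-48,590', '358:514,-50,591', '360:514,-52,590']
```

Hard stop reached at the expected depth, with 15 N. I'll retreat and check.

Emit:
{"fn": "step_arm", "kwargs": {
  "rows": [
    {"rx":0,"ry":0,"rz":0,"tx":-10,"ty":0,"tz":0,"grip":0},
    {"rx":0,"ry":0,"rz":0,"tx":-30,"ty":0,"tz":0,"grip":0},
    {"rx":0,"ry":0,"rz":0,"tx":-30,"ty":0,"tz":-20,"grip":0},
    {"rx":0,"ry":0,"rz":0,"tx":-30,"ty":0,"tz":-40,"grip":0},
    {"rx":0,"ry":0,"rz":0,"tx":-20,"ty":0,"tz":-40,"grip":0}
  ]
}}

```text
time_s: 16.58
tcp_pos: [0.5957, -0.2333, 0.2337]
ee_rot: [-0.003, 0.728, 0.686, -0.001]
wrist_force: [0.1, -0.1, 0.4]
width: -0.0002
finger_force: 0.0
```

Emit:
{"fn": "step_arm", "kwargs": {
  "rows": [
    {"rx":0,"ry":0,"rz":0,"tx":-20,"ty":0,"tz":-40,"grip":0},
    {"rx":0,"ry":0,"rz":0,"tx":0,"ty":0,"tz":-30,"grip":0},
    {"rx":0,"ry":0,"rz":0,"tx":0,"ty":0,"tz":0,"grip":0},
    {"rx":0,"ry":0,"rz":0,"tx":0,"ty":0,"tz":0,"grip":0},
    {"rx":0,"ry":0,"rz":0,"tx":0,"ty":0,"tz":0,"grip":0}
  ]
}}

```text
time_s: 17.0
tcp_pos: [0.5959, -0.2504, 0.3014]
ee_rot: [-0.001, 0.728, 0.686, 0.0]
wrist_force: [-0.3, 0.5, -0.1]
width: 0.0001
finger_force: 0.0
```

```bash
python3 -c "
from h import *
im,d,p=grab('top'); c=im[120:220,250:380]; cv2.imwrite('pics/t8.png',cv2.resize(c,None,fx=6,fy=6,interpolation=2))
for y in(.076,.09): print(((proj(p,sc(.012,-y,.19))-[250,120]+.5)*6-.5).round())"
```

```text
[582. 345.]
[625. 347.]
```

View pics/t8.png

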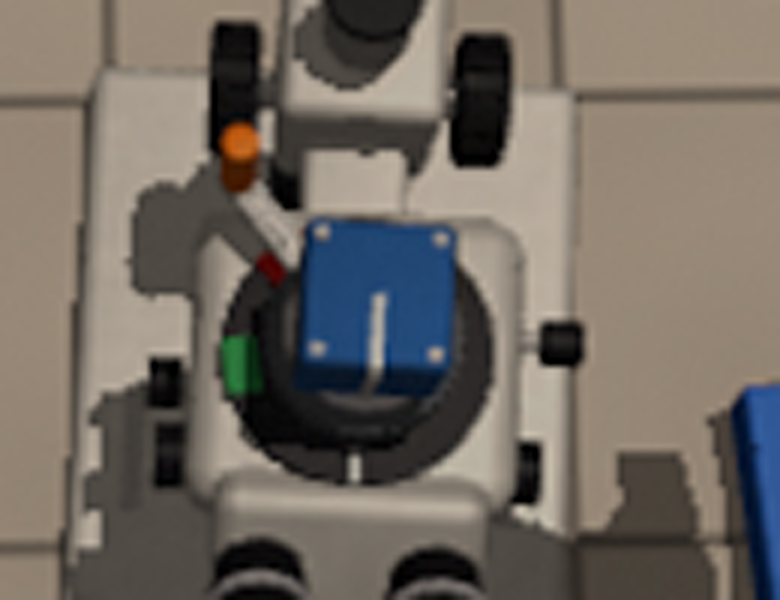

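The knob's end is at (582,343), which matches fully in (582 predicted). The lever and camera haven't moved, and the slide box is where it was.

```bash
python3 -c "
from rig import robot
print(robot.finish_job())"
```

```text
the job is handed in; nothing more can be done
None
```

The job is handed in, at about 17 s of the 53 s allowed: the camera's white line faces the index mark to within about 1°, the lever is centred on the red lock band, the rod is pushed in to its stop, and nothing else was touched.

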